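# Move a snapped-in filter cartridge to the other dock

## Task

The filter cartridge is snapped into one of the two docks on the bench. Pinch its two sprung tabs together to free it, lift it out, and press it down into the other, empty dock until it is fully home, so that both tabs spring out again and the dock holds it by itself once you let go. Feel for the seat and stay gentle: never tug on the cartridge while it is latched, nor ram it against a dock, and leave the beaker, the timer and the tape roll where they stand.

Things in the scene. Friction and masses are not known exactly. Their poses are not given: they have to be found in the camera images.
- cartridge: Loose grey filter cartridge, 100 to 170 g, 36 (x) x 41 (y) mm, 98 mm tall, a sprung white tab on its +y and -y sides. Origin: centre of its underside, z up. The lower 51 mm is the plug (nose tapered over 6 mm) that enters a dock; above it stand a neck (30 x 24 mm) and beside it the two tab paddles. Same after a half turn; goes in either way round.
- cartridge_grip (a point): On the cartridge's axis 86 mm above its underside, midway between the paddles: a good height to pinch at, with room for fingertips above the dock. Paddles: centred at y = +22 and -22 mm, 20 mm wide (x), 4 mm thick, 56 to 96 mm above the underside; 48 mm over both at rest, 38 mm when fully pinched.
- cartridge_barbs (a point): On the cartridge's axis 18 mm above its underside, level with the flat tops of the barbs, one on each tab. A barb spans 10 to 18 mm above the underside, is bevelled 45 degrees below and reaches to y = 24.5 mm (or -24.5) at rest.
- tab_left (a joint): How far the tab on the cartridge's +y side is pressed in, m: 0 = sprung out, 0.005 = against its stop. Takes 1.5 N to start and 4 N at the stop. At least 0.0025 on both tabs frees the barbs.
- tab_right (a joint): The same for the tab on the -y side. Fingers that open may drag the cartridge up a few mm before its barbs catch, so that the throat keeps the tabs partly in; it can then be pressed home on its flat top (98 mm above the underside, 30 x 24 mm) with 9 to 15 N.
- dock_a: White fixed dock that holds the cartridge at the start: housing 60 (x) x 66 (y) mm, 68 mm tall, open on top, on a plate 84 x 90 mm. Origin: centre of the underside, on the bench, z up. The latched cartridge's underside is 22 mm above the bench, its axes along the dock's. A sprung plunger under it pushes up with 7.5 N and raises it 5 mm when the barbs are free.
- dock_a_rim (a point): Centre of the mouth of dock_a, 68 mm above the bench. Inside either dock is an insert with a throat 39 (x) x 44 (y) mm with a steep lead-in 2.5 mm wide; the barbs hook under two ledges at the throat's lower end, on the dock's +y and -y sides, 22 mm below the insert's top. Pinched, the cartridge goes through freely with 1.5 mm of play each side.
- dock_b: The empty dock: same housing, throat, origin and axes as dock_a; the cartridge goes in with its tabs on the +y and -y sides. Its insert is clamped at a height that differs each time and is not measured: its top lies 0 to 16 mm below the rim. A latched cartridge's underside is 40 mm below the insert's top, so 12 to 28 mm above the bench.
- dock_b_rim (a point): Centre of the mouth of dock_b, 68 mm above the bench. Its sprung plunger is met 5 mm above the latched height (0 N), pushes back with 7.5 N at the latched height and 11.2 N at its hard stop 2.5 mm lower. Only between those two can the barbs spring out under the ledges; let go higher, the cartridge is pushed up again.
- beaker: Bystander: clear beaker, 97 mm across, 75 mm tall, behind the docks. Origin: centre of its underside.
- timer: Bystander: small white timer, 64 x 64 x 18 mm, behind the docks. Origin: centre of its underside.
- tape_roll: Bystander: roll of tape lying flat, 78 mm across, 19 mm tall, to the left of the docks. Origin: centre of its underside.

How it is judged:
On the way, in this order (a step that is already met when the one before it is completed fails the run):
1. both tabs are pressed in together while the cartridge is still in its first dock (value of joint each of tab_left, tab_right above 0.0015 m and z of cartridge in the frame of dock_a below 0.049 m and horizontal distance between cartridge and dock_a below 0.008 m), for 0.05 s.
2. the cartridge is lifted clear of its first dock (z of cartridge in the frame of dock_a above 0.07 m), for 0.05 s.
At the end, for the whole second after the job is handed in: The cartridge stands upright (within 0.06 rad) and at rest in dock_b, within 4 mm of its centre and 0.12 rad of its direction, its underside no more than 30 mm above the bench, and both tabs sprung out to within 1 mm, latched under the ledges (horizontal distance between cartridge and dock_b below 0.004 m and z of cartridge in the frame of dock_b below 0.03 m and angle between cartridge's own z axis and vertical below 0.06 rad and angle between the y axis of cartridge and the y axis of dock_b, either way round below 0.12 rad and value of joint each of tab_left, tab_right below 0.001 m and linear speed of cartridge below 0.01 m/s); the robot touches nothing.
It fails at once if the cartridge is tugged, rammed or squeezed against dock_a with more than 40 N (contact force between cartridge and dock_a above 40 N).
It fails at once if the cartridge is tugged, rammed or squeezed against dock_b with more than 40 N (contact force between cartridge and dock_b above 40 N).
It fails at once if the beaker is pushed more than 15 mm from its place (distance of beaker from where it was at the start of the episode above 0.015 m).
It fails at once if the timer is pushed more than 15 mm from its place (distance of timer from where it was at the start of the episode above 0.015 m).
It fails at once if the tape roll is pushed more than 15 mm from its place (distance of tape_roll from where it was at the start of the episode above 0.015 m).
It also fails if it takes over 56 s, if anything falls off the work surface, if the arm or the gripper's body presses on something with over 40 N, if the wrist force passes 120 N, or if a joint passes its speed limit or range.

## Robot

A 6-joint arm with a two-finger parallel gripper is mounted at the origin on a cart in front of the work surface, level with it; the furniture and walls round the work are solid. World frame = base frame: x ahead of the robot, y to its left, z up, the work surface at z = 0. Lengths are in m, angles in rad, forces in N, time in s.
With the tool pointing down it reaches from about 0.35 to 0.775 m from the base axis. Payload 5.5 kg.
Tool frame: the origin (TCP) lies midway between the tips of the shut fingers; the grasp point (between the pads) lies behind it (env.grip_point_offset is the z of the grasp point in the tool frame, in m); z points along the fingers, y is the direction in which the jaws open and shut (so a half turn about z gives the same grasp; the last joint's range is limited). The gripper opens to 85 mm and grips with 20 to 120 N. Pads are 22 mm wide; open, the fingers measure 114 mm over their backs; the gripper's body (76 mm by 85 mm) begins 54 mm behind the grasp point. The pads swing forward as they close: fully open they stand 13 mm farther back than shut.
Start: joints at [-1.467, 0.313, 0.046, 1.304, 0, 1.431], TCP at [0.139, -0.558, 0.231] pointing down, gripper open.
Joint ranges: [-2.76, 2.76], [-0.86, 1.69], [-1.03, 1.26], [-2.2, 2.34], [-1.47, 1.5], [-3.14, 3.14]. Speed limits (rad/s): [2.57, 2.57, 3.14, 3.14, 3.14, 3.14].

## Interface

Orientations are given as a unit quaternion [w, x, y, z].
In Python, from workcell import env, viewer gives the robot as it stands. The module is installed in compiled form; this text tells all that it offers.
- The arm moves only by the shell command python3 -m inch 'ROWS' [OPENING] [FORCE]. ROWS is JSON, a list of rows, each a list of 2 entries, a list of its own where there are three numbers: the shift along the tool's x, y, z in m, then the turn about the tool's z in degrees. In form: [[[tx, ty, tz], spin], ...]. A call has 1 to 5 rows; each row is the pose to reach, as a shift and turn from the pose measured when the call began, along the tool's axes at that moment; what a row does not reach only later rows make up. A row lasts 1/12 s, in which the tool goes at most 41.7 mm and 7.16 degrees, less where a joint would pass 70% of its speed; a pose out of reach is approached as far as the arm can. A call with a gripper value outside its range is refused whole. OPENING is the closure, from 0 (fully open) to 1 (shut), set as the call begins (- or left out, the last holds). The fingers move at their own pace and stop on an object; FORCE is the grip in N (left out, the last holds). Time passes only in rows, so rows that repeat a pose let the fingers close. It gives the time, the measured TCP pose, the force and the opening at its end, in the units of the state.
- env.get_state(): the state, without advancing time (a new reading comes with each control period).
- viewer.read_camera(name): name is "side" or "top"; returns a dict with "image" (384x512x3 uint8, red, green, blue), "depth" (384x512 float32, m along the optical axis (not along the pixel's ray), 0 where there is no reading), "vertical_fov" (degrees; the focal length in pixels is half the picture's height over the tangent of half this angle, whatever the lens; pixels are square), "cx", "cy" (the principal point, pixels), "R" (3x3) and "t" (3): a world point X has camera coordinates R X + t. Camera axes: x right, y down, z forward; pixel columns grow to the right and rows downward; lengths in m; the calibration is good to about 2 mm. A picture is of the moment at which its call begins.
- env.hand_in(): hands the job in, once; it reports no verdict.
The state is a dict: "clock": time; "joint_pos": joint angles; "qvel": joint speeds; "tau": joint torques, N m; "tcp_pos": TCP position; "orientation": TCP orientation; "wrist_force": force on the tool from outside, world axes, zero at the start; "ft_torque": the same for the moment, N m; "finger_gap": finger opening in m.
Only numpy, scipy, OpenCV 4.12 (cv2) and the standard library are available. Lean on these libraries where they do the work, as an engineer would, in place of code of your own. Each camera call takes 0.05 s, during which the arm holds its last target. There are 200 camera calls.

## Working session

There is one attempt and no reset: what is moved stays moved. The work goes in short steps, Python scripts to look and compute and a shell command to move; the robot and the scene stay as the last step left them, time stands still between calls to the robot, and variables do not carry over. Pictures are saved under pics/ and viewed, on a budget of 10 in all, crops included, one or two more only if the job needs it, and the job is handed in when it is done.

```bash
mkdir -p pics
cat > h.py <<'E'
import numpy as np, cv2
from workcell import env, viewer
def cam(n):
    c=viewer.read_camera(n); f=c["image"].shape[0]/2/np.tan(np.radians(c["vertical_fov"])/2)
    c["f"]=f; c["R"]=np.array(c["R"]); c["t"]=np.array(c["t"]); return c
def cloud(c):
    d=c["depth"]; v,u=np.mgrid[:d.shape[0],:d.shape[1]]
    P=np.stack([(u-c["cx"])/c["f"]*d,(v-c["cy"])/c["f"]*d,d],-1)
    return (P-c["t"])@c["R"]
def ray(c,u,v,z):
    d=c["R"].T@np.array([(u-c["cx"])/c["f"],(v-c["cy"])/c["f"],1]); o=-c["R"].T@c["t"]
    return o+d*(z-o[2])/d[2]
def save(c,n): cv2.imwrite("pics/"+n+".png",c["image"][:,:,::-1])
E
python3 - <<'E'
from h import *
for n in("top","side"):
    c=cam(n); save(c,n+"0"); print(n,c["f"],-c["R"].T@c["t"],c["R"].round(2).tolist())
    np.savez("pics/%s0.npz"%n,P=cloud(c))
s=env.get_state(); print(s, env.grip_point_offset)
E
```

```text
top 399.63664952485476 [0.53660508 0.09182224 0.97104854] [[0.0, -1.0, -0.03], [-1.0, -0.0, -0.03], [0.03, 0.03, -1.0]]
side 364.54901253757987 [ 0.40548774 -0.62807639  0.47695283] [[0.97, -0.26, -0.0], [-0.12, -0.45, -0.88], [0.23, 0.85, -0.47]]
{'clock': 0.1, 'joint_pos': array([-1.46659726e+00,  3.13912044e-01,  4.50771655e-02,  1.30357979e+00,
        2.72372442e-05,  1.43118741e+00]), 'qvel': array([ 4.12532285e-05, -2.23856388e-03,  3.10195060e-03, -1.39524343e-03,
       -4.56192626e-05, -2.82019260e-04]), 'tau': array([ 2.44106275e-03, -4.81725061e+01,  2.99244422e+01,  1.27284622e-02,
       -1.70525509e-04, -1.40955314e-05]), 'tcp_pos': array([ 0.138751  , -0.55754178,  0.23049926]), 'orientation': array([-8.08805095e-04,  9.92578582e-01,  1.21602239e-01,  2.79420815e-05]), 'wrist_force': array([ 0.00877536, -0.12617424,  0.41489094]), 'ft_torque': array([-0.00891906, -0.00294998,  0.01058208]), 'finger_gap': 0.08553860327904378} -0.0187
```

View pics/top0.png

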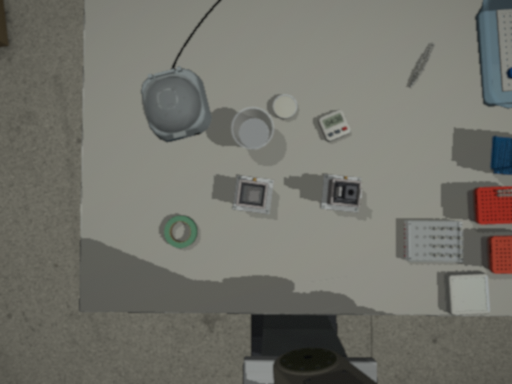

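View pics/side0.png

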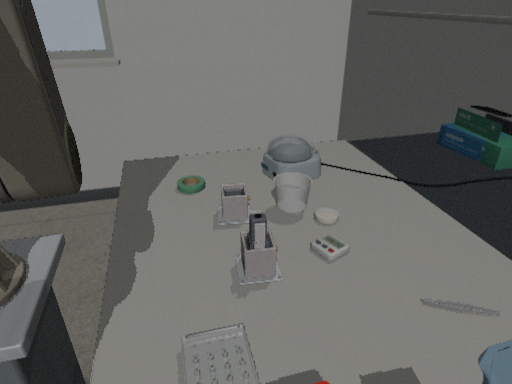

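Run:
```python
from h import *
im=cv2.imread("pics/top0.png"); a=cv2.resize(im[165:225,215:385],None,fx=4.6,fy=4.6,interpolation=cv2.INTER_CUBIC)
si=cv2.imread("pics/side0.png"); b=cv2.resize(si[175:290,200:300],None,fx=2.8,fy=2.8,interpolation=cv2.INTER_CUBIC)
o=np.zeros((600,790,3),np.uint8); o[:a.shape[0],:a.shape[1]]=a[:,:790]; o[276:276+b.shape[0],:b.shape[1]]=b[:324]; cv2.imwrite("pics/crop.png",o)
for n in("top","side"):
    P=np.load("pics/%s0.npz"%n)["P"]
    for nm,lo,hi,x,y in(("A",.06,.075,.5,-.03),("B",.06,.075,.5,.19),("cart",.095,.13,.5,-.03),("plateA",.004,.03,.5,-.03),("plateB",.004,.03,.5,.19)):
        m=(P[...,2]>lo)&(P[...,2]<hi)&(abs(P[...,0]-x)<.12)&(abs(P[...,1]-y)<.07)
        q=P[m]
        if len(q)>4:
            r=cv2.minAreaRect((q[:,:2]*1000).astype(np.float32)); print(n,nm,len(q),np.median(q,0).round(4),q.min(0).round(3),q.max(0).round(3),np.round(r[0],1),np.round(r[1],1),round(r[2],1))
```

```text
top A 324 [ 0.5451 -0.0649  0.0673] [ 0.518 -0.099  0.06 ] [ 0.581 -0.042  0.075] [549.8 -73.1] [56.6 60.1] 84.4
top B 159 [0.5446 0.156  0.0677] [0.515 0.122 0.06 ] [0.579 0.169 0.072] [546.6 142.7] [48.3 59.9] 83.5
top cart 247 [ 0.549 -0.076  0.12 ] [ 0.534 -0.1    0.095] [ 0.564 -0.053  0.126] [549.  -76.6] [46.4 30. ] 85.2
top plateA 314 [ 0.5216 -0.044   0.0049] [ 0.38  -0.1    0.004] [0.618 0.04  0.03 ] [499. -30.] [139.2 238. ] 89.9
top plateB 371 [0.5403 0.1426 0.0062] [0.383 0.121 0.004] [0.613 0.26  0.028] [498.  190.2] [136.5 232.6] 87.7
side A 354 [ 0.5411 -0.0855  0.0675] [ 0.519 -0.1    0.06 ] [ 0.583 -0.042  0.075] [550.7 -73.5] [59.  59.9] 84.0
side B 115 [0.5519 0.1625 0.0667] [0.516 0.121 0.06 ] [0.579 0.171 0.07 ] [547.6 143.7] [49.6 60.6] 84.1
side cart 358 [ 0.5477 -0.086   0.1153] [ 0.535 -0.1    0.095] [ 0.565 -0.051  0.124] [550.  -75.5] [30.2 48.8] 0.1
side plateA 69 [ 0.5193 -0.0708  0.0061] [ 0.509 -0.1    0.004] [ 0.591 -0.031  0.029] [551.7 -68. ] [68.9 81.2] 85.4
side plateB 11 [0.515  0.1399 0.0046] [0.504 0.121 0.004] [0.585 0.178 0.029] [543.1 150.7] [80.7 56.5] 2.5
```

View pics/crop.png

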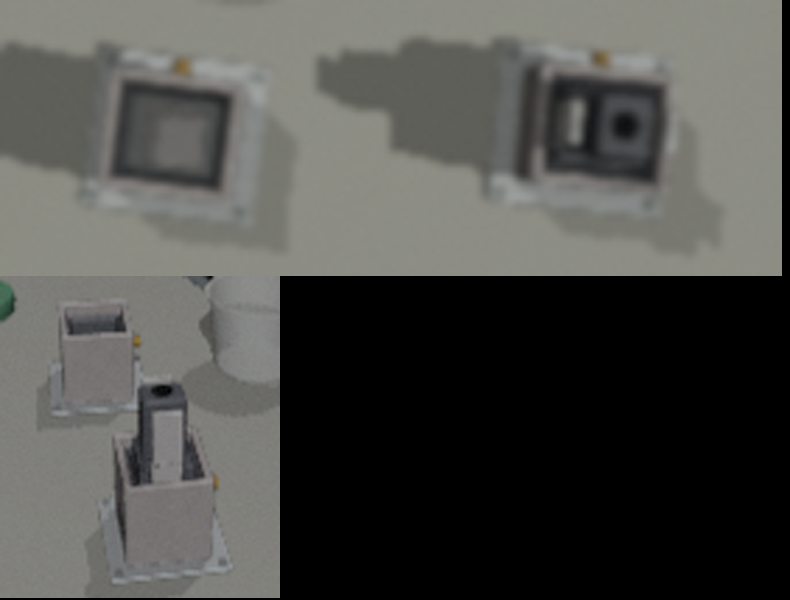

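The crop shows the empty dock at left, around (172,130), and dock_a with the cartridge at right, around (605,120). The paddles lie along image x, which is world y. My windows clipped the docks, so I'll refit with better ones.

Run:
```python
from h import *
P=np.load("pics/top0.npz")["P"]; S=np.load("pics/side0.npz")["P"]
for n,Q in(("top",P),("side",S)):
    for nm,lo,hi,x,y in(("A",.062,.073,.55,-.076),("B",.062,.073,.547,.137),("cart",.108,.13,.55,-.076)):
        d=Q-[x,y,0]; m=(Q[...,2]>lo)&(Q[...,2]<hi)&(abs(d[...,:2])<.05).all(-1); q=Q[m]
        r=cv2.minAreaRect((q[:,:2]*1000).astype(np.float32)); print(n,nm,len(q),np.round(r[0],1),np.round(r[1],1),round(r[2],1),np.median(q[:,2]).round(4))
c=np.array([.547,.137])
m=(abs(P[...,:2]-c)<.026).all(-1); q=P[m]; h,e=np.histogram(q[:,2],np.arange(0,.08,.004)); print(list(zip(e.round(3),h)))
vv,uu=np.where((abs(P[...,:2]-c)<.04).all(-1)); 
print((P[vv.min():vv.max()+1,uu.min():uu.max()+1,2]*1000).round().astype(int))
```

```text
top A 314 [549.3 -78. ] [66.1 60.2] 84.6 0.0677
top B 244 [545.4 133.9] [66.1 59.9] 82.5 0.0678
top cart 223 [549.1 -77.6] [47.9 30. ] 82.2 0.1202
side A 400 [550.4 -77. ] [66.  59.9] 84.0 0.0673
side B 187 [546.6 135. ] [67.6 59.9] 82.5 0.0667
side cart 271 [550.6 -76.5] [50.6 29.8] 83.9 0.1177
[(np.float64(0.0), np.int64(85)), (np.float64(0.004), np.int64(42)), (np.float64(0.008), np.int64(0)), (np.float64(0.012), np.int64(0)), (np.float64(0.016), np.int64(7)), (np.float64(0.02), np.int64(126)), (np.float64(0.024), np.int64(42)), (np.float64(0.028), np.int64(0)), (np.float64(0.032), np.int64(2)), (np.float64(0.036), np.int64(4)), (np.float64(0.04), np.int64(4)), (np.float64(0.044), np.int64(4)), (np.float64(0.048), np.int64(10)), (np.float64(0.052), np.int64(59)), (np.float64(0.056), np.int64(71)), (np.float64(0.06), np.int64(6)), (np.float64(0.064), np.int64(36)), (np.float64(0.068), np.int64(26)), (np.float64(0.072), np.int64(0))]
[[ 3  3  4 ... -1  2  1]
 [-2  2  6 ...  4  0  0]
 [ 0  3  5 ...  0  1  4]
 ...
 [ 5  2  5 ...  3  2  3]
 [ 2  5  4 ...  1  4  3]
 [ 5  3  0 ...  4  4  2]]
```

```bash
cat >> h.py <<'E'
from scipy.spatial.transform import Rotation as Ro
def go(x,y,z,yaw):
    "shift in tool axes and spin to bring TCP to x,y,z with jaws along dock y at yaw (deg)"
    s=env.get_state(); w,a,b,c=s["orientation"]; R=Ro.from_quat([a,b,c,w]).as_matrix()
    d=R.T@(np.array([x,y,z])-s["tcp_pos"]); yt=np.degrees(np.arctan2(R[1,1],R[0,1]))
    sp=-((yaw+90-yt+90)%180-90)
    print("shift",d.round(4),"spin",round(sp,2),"tilt",np.degrees(np.arccos(-R[2,2])).round(2),"t",round(s["clock"],2),"tcp",s["tcp_pos"].round(4),"F",s["wrist_force"].round(2),"gap",round(s["finger_gap"],4))
E
M='[[[0.515,-0.367,0],0],[[0.515,-0.367,0],0],[[0.515,-0.367,0],0],[[0.515,-0.367,0],0],[[0.515,-0.367,0],0]]'
python3 -m inch '[[[0.515,-0.367,0],0],[[0.515,-0.367,0],0],[[0.515,-0.367,0],0],[[0.515,-0.367,0],0],[[0.515,-0.367,0],0]]' 0
python3 -m inch '[[[0.315,-0.225,0],0],[[0.315,-0.225,0],0],[[0.315,-0.225,0],0],[[0.315,-0.225,0],0],[[0.315,-0.225,0],0]]'
python3 -c "from h import *; go(.55,-.0775,.20,-5.7)"
```

```text
clock: 0.52
tcp_pos: [0.2748, -0.3979, 0.2308]
orientation: [-0.001, 0.993, 0.121, -0.0]
wrist_force: [-0.1, 0.4, -0.1]
finger_gap: 0.0858
clock: 0.93
tcp_pos: [0.4101, -0.2392, 0.2313]
orientation: [-0.001, 0.993, 0.121, -0.0]
wrist_force: [1.1, -1.4, -0.7]
finger_gap: 0.0856
shift [ 0.1747 -0.1232  0.0316] spin 19.6 tilt 0.15 t 0.93 tcp [ 0.4101 -0.2392  0.2313] F [ 1.06 -1.45 -0.65] gap 0.0856
```

```bash
python3 -m inch '[[[0.175,-0.123,0],19.6],[[0.175,-0.123,0],19.6],[[0.175,-0.123,0.03],19.6],[[0.175,-0.123,0.03],19.6],[[0.175,-0.123,0.03],19.6]]'
python3 -m inch '[[[0,0,0],0],[[0,0,0],0]]'
python3 -c "from h import *; go(.55,-.0775,.087,-5.7)"
```

```text
clock: 1.35
tcp_pos: [0.5343, -0.0957, 0.2066]
orientation: [-0.001, 0.999, -0.05, -0.0]
wrist_force: [-0.3, -0.4, -0.6]
finger_gap: 0.0852
clock: 1.52
tcp_pos: [0.5345, -0.0935, 0.2052]
orientation: [-0.002, 0.999, -0.048, -0.002]
wrist_force: [-0.6, 0.3, 0.3]
finger_gap: 0.0853
shift [ 0.0142 -0.017   0.1182] spin 0.19 tilt 0.25 t 1.52 tcp [ 0.5345 -0.0935  0.2052] F [-0.58  0.34  0.26] gap 0.0853
```

```bash
python3 -m inch '[[[0.0142,-0.017,0.02],0.2],[[0.0142,-0.017,0.02],0.2],[[0.0142,-0.017,0.05],0.2],[[0.0142,-0.017,0.05],0.2],[[0.0142,-0.017,0.05],0.2]]'
python3 - <<'E'
from h import *
go(.55,-.0775,.087,-5.7)
c=cam("side"); cv2.imwrite("pics/s1.png",cv2.resize(c["image"][130:290,170:350,::-1],None,fx=3.5,fy=3.5,interpolation=cv2.INTER_CUBIC))
E
```

```text
clock: 1.93
tcp_pos: [0.5481, -0.0783, 0.1543]
orientation: [-0.002, 0.999, -0.051, -0.004]
wrist_force: [-0.9, -0.1, -0.1]
finger_gap: 0.0858
shift [ 0.0023 -0.0008  0.0672] spin -0.09 tilt 0.47 t 1.93 tcp [ 0.5481 -0.0783  0.1543] F [-0.88 -0.07 -0.08] gap 0.0858
```

View pics/s1.png

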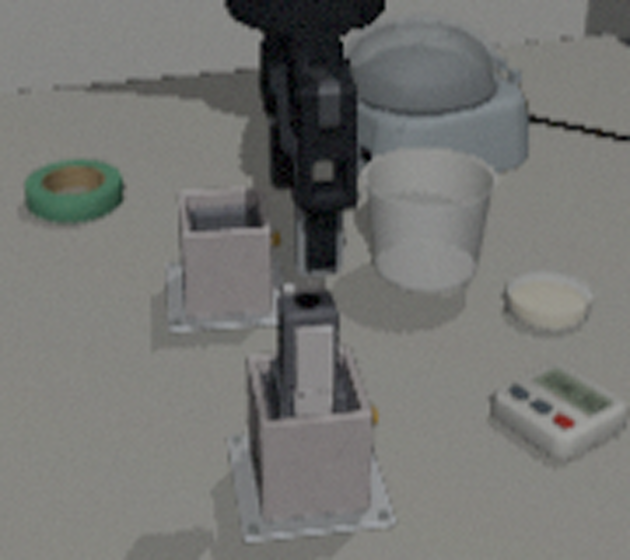

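The gripper hangs right above the cartridge, with the fingertips near (320,270) and the cartridge top near (308,300). Nothing is in the way, so I'll descend.

```bash
python3 -m inch '[[[0.002,-0.001,0.025],0],[[0.002,-0.001,0.045],0],[[0.002,-0.001,0.06],0],[[0.002,-0.001,0.067],0],[[0.002,-0.001,0.067],0]]'
python3 -m inch '[[[0,0,0],0]]'
python3 -c "from h import *; go(.55,-.0775,.087,-5.7)"
```

```text
clock: 2.4
tcp_pos: [0.5503, -0.0781, 0.0883]
orientation: [-0.002, 0.999, -0.051, -0.003]
wrist_force: [0.1, -0.3, 0.1]
finger_gap: 0.0853
clock: 2.48
tcp_pos: [0.5508, -0.0786, 0.0896]
orientation: [-0.002, 0.999, -0.051, -0.002]
wrist_force: [0.6, 0.2, 1.2]
finger_gap: 0.0853
shift [-0.0009 -0.001   0.0026] spin -0.18 tilt 0.32 t 2.48 tcp [ 0.5508 -0.0786  0.0896] F [0.6  0.18 1.19] gap 0.0853
```

```bash
python3 -m inch '[[[-0.001,-0.001,0.0025],0],[[-0.001,-0.001,0.0025],0],[[-0.001,-0.001,0.0025],0],[[-0.001,-0.001,0.0025],0]]' 0.38 20
python3 -c "from h import *; go(.55,-.0775,.087,-5.7)"
python3 -m inch '[[[0,0,0],0],[[0,0,0],0],[[0,0,0],0],[[0,0,0],0]]' 0.46 20
python3 -c "from h import *; go(.55,-.0775,.087,-5.7)"
```

```text
clock: 2.82
tcp_pos: [0.5503, -0.0776, 0.0878]
orientation: [-0.001, 0.999, -0.051, -0.002]
wrist_force: [-0.2, -0.3, -0.3]
finger_gap: 0.0528
shift [-0.0004 -0.0001  0.0008] spin -0.18 tilt 0.26 t 2.82 tcp [ 0.5503 -0.0776  0.0878] F [-0.23 -0.26 -0.32] gap 0.0528
clock: 3.15
tcp_pos: [0.5506, -0.0772, 0.0882]
orientation: [-0.002, 0.999, -0.051, -0.001]
wrist_force: [-0.2, 3.2, 2.5]
finger_gap: 0.0462
shift [-0.0006  0.0004  0.0012] spin -0.15 tilt 0.25 t 3.15 tcp [ 0.5506 -0.0772  0.0882] F [-0.22  3.16  2.53] gap 0.0462
```

```bash
python3 -m inch '[[[0,-0.001,0.001],0],[[0,-0.001,0.001],0],[[0,-0.001,0.001],0]]'
python3 -c "from h import *; go(.55,-.0775,.087,-5.7)"
python3 -m inch '[[[0,0,0],0],[[0,0,0],0],[[0,0,0],0],[[0,0,0],0]]' 0.6 30
python3 -c "from h import *; go(.55,-.0775,.087,-5.7)"
```

```text
clock: 3.4
tcp_pos: [0.5509, -0.0765, 0.0873]
orientation: [-0.001, 0.999, -0.051, -0.001]
wrist_force: [1.1, 1.1, 3.3]
finger_gap: 0.046
shift [-0.0008  0.0011  0.0003] spin -0.15 tilt 0.21 t 3.4 tcp [ 0.5509 -0.0765  0.0873] F [1.12 1.1  3.3 ] gap 0.046
clock: 3.73
tcp_pos: [0.5511, -0.0764, 0.0878]
orientation: [-0.002, 0.999, -0.051, -0.001]
wrist_force: [-1.5, 2.6, 5.9]
finger_gap: 0.0342
shift [-0.001   0.0012  0.0008] spin -0.15 tilt 0.2 t 3.73 tcp [ 0.5511 -0.0764  0.0878] F [-1.5   2.59  5.87] gap 0.0342
```

```bash
python3 -m inch '[[[0,0,0],0],[[0,0,0],0],[[0,0,0],0]]' 0.75 30
python3 - <<'E'
from h import *
go(.55,-.0775,.087,-5.7)
c=cam("side"); cv2.imwrite("pics/s2.png",cv2.resize(c["image"][180:280,210:310,::-1],None,fx=6,fy=6,interpolation=cv2.INTER_CUBIC))
E
```

```text
clock: 3.98
tcp_pos: [0.5512, -0.0764, 0.0883]
orientation: [-0.002, 0.999, -0.051, -0.001]
wrist_force: [-1.7, 2.1, 6.0]
finger_gap: 0.0314
shift [-0.0011  0.0012  0.0013] spin -0.15 tilt 0.19 t 3.98 tcp [ 0.5512 -0.0764  0.0883] F [-1.74  2.13  6.05] gap 0.0314
```

View pics/s2.png

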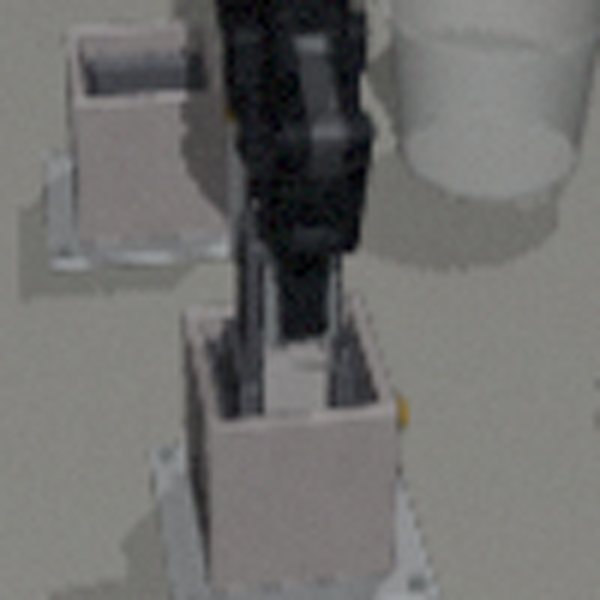

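The finger sits centred on the white paddle, around (300,340). The wrist reads +6 N upward, which fits the plunger pushing a freed cartridge. I'll lift gently and watch the force.

```bash
python3 -m inch '[[[0,0,-0.001],0],[[0,0,-0.002],0],[[0,0,-0.003],0],[[0,0,-0.004],0]]'
python3 -c "from h import *; go(.55,-.0775,.087,-5.7)"
```

```text
clock: 4.37
tcp_pos: [0.551, -0.0764, 0.0921]
orientation: [-0.002, 0.999, -0.051, -0.001]
wrist_force: [-0.4, 2.1, 1.1]
finger_gap: 0.0313
shift [-0.0009  0.0012  0.0051] spin -0.16 tilt 0.21 t 4.37 tcp [ 0.551  -0.0764  0.0921] F [-0.39  2.1   1.12] gap 0.0313
```

```bash
python3 -m inch '[[[0,0,-0.006],0],[[0,0,-0.012],0],[[0,0,-0.018],0],[[0,0,-0.026],0],[[0,0,-0.034],0]]'
python3 -m inch '[[[0,0,-0.015],0],[[0,0,-0.03],0],[[0,0,-0.045],0],[[0,0,-0.05],0],[[0,0,-0.05],0]]'
python3 -c "from h import *; go(.546,.1345,.17,-7.5)"
```

```text
clock: 4.78
tcp_pos: [0.551, -0.0767, 0.1268]
orientation: [-0.001, 0.999, -0.051, -0.001]
wrist_force: [0.8, 0.8, -1.6]
finger_gap: 0.0319
clock: 5.2
tcp_pos: [0.5523, -0.0772, 0.1788]
orientation: [-0.001, 0.999, -0.051, 0.001]
wrist_force: [0.4, -0.2, -1.7]
finger_gap: 0.0311
shift [-0.0279 -0.2099  0.0092] spin 1.63 tilt 0.15 t 5.2 tcp [ 0.5523 -0.0772  0.1788] F [ 0.37 -0.18 -1.65] gap 0.0311
```

```bash
python3 -m inch '[[[-0.004,-0.03,0],0],[[-0.009,-0.07,0],0.5],[[-0.014,-0.11,0],1],[[-0.019,-0.145,0],1.6],[[-0.024,-0.18,0],1.6]]'
python3 -c "from h import *; go(.546,.1345,.17,-7.5)"
python3 -m inch '[[[-0.003,-0.025,0],0],[[-0.003,-0.032,0],0],[[-0.003,-0.032,0],0]]'
python3 -c "from h import *; go(.546,.1345,.17,-7.5)"
```

```text
clock: 5.62
tcp_pos: [0.5427, 0.048, 0.1783]
orientation: [-0.015, 0.999, -0.038, 0.0]
wrist_force: [0.5, 0.0, -2.0]
finger_gap: 0.031
shift [-0.0032 -0.0863  0.0109] spin 3.19 tilt 1.73 t 5.62 tcp [0.5427 0.048  0.1783] F [ 0.47  0.02 -2.  ] gap 0.031
clock: 5.87
tcp_pos: [0.5413, 0.0645, 0.1791]
orientation: [-0.021, 0.999, -0.026, -0.0]
wrist_force: [0.2, 0.5, -2.1]
finger_gap: 0.031
shift [ 0.0011 -0.0697  0.0121] spin 4.55 tilt 2.43 t 5.87 tcp [0.5413 0.0645 0.1791] F [ 0.2   0.48 -2.08] gap 0.031
```

```bash
python3 -m inch '[[[0,0,0],0],[[0,0,0],0]]'
python3 -c "from h import *; go(.546,.1345,.17,-7.5); s=env.get_state(); print(s['joint_pos'].round(3),s['qvel'].round(3),s['tau'].round(1))"
```

```text
clock: 6.03
tcp_pos: [0.5416, 0.0636, 0.179]
orientation: [-0.021, 0.999, -0.026, 0.0]
wrist_force: [-0.5, -0.1, -1.8]
finger_gap: 0.0313
shift [ 0.0007 -0.0706  0.012 ] spin 4.46 tilt 2.41 t 6.03 tcp [0.5416 0.0636 0.179 ] F [-0.46 -0.11 -1.84] gap 0.0313
[-0.054  0.274 -0.138  1.16   0.042  3.141] [-0.003 -0.    -0.001 -0.001  0.002 -0.002] [  0.3 -45.9  29.7   0.    0.2   0. ]
```

Joint 6 has reached its +3.14 limit, and that tilted the tool by 2.4°. The cartridge is the same after a half turn, so I'll unwind the wrist and see whether the tilt goes away.

```bash
python3 -m inch '[[[0,0,0],-7],[[0,0,0],-14],[[0,0,0],-21],[[0,0,0],-28],[[0,0,0],-35]]'
python3 -m inch '[[[0,0,0],-7],[[0,0,0],-14],[[0,0,0],-21],[[0,0,0],-28],[[0,0,0],-35]]'
python3 -c "from h import *; go(.546,.1345,.17,-7.5); s=env.get_state(); print(s['joint_pos'].round(3))"
```

```text
clock: 6.45
tcp_pos: [0.5419, 0.0626, 0.179]
orientation: [-0.02, 0.961, 0.277, 0.006]
wrist_force: [-0.6, 0.3, -2.9]
finger_gap: 0.0309
clock: 6.87
tcp_pos: [0.5421, 0.0616, 0.179]
orientation: [-0.017, 0.831, 0.555, 0.012]
wrist_force: [-0.8, -0.3, -2.6]
finger_gap: 0.032
shift [ 0.0684 -0.0242  0.012 ] spin 74.99 tilt 2.37 t 6.87 tcp [0.5421 0.0616 0.179 ] F [-0.77 -0.27 -2.62] gap 0.032
[-0.057  0.275 -0.137  1.16   0.041  1.907]
```

```bash
python3 -m inch '[[[0,0,0],-7],[[0,0,0],-14],[[0,0,0],-21],[[0,0,0],-28],[[0,0,0],-35]]' >/dev/null
python3 -m inch '[[[0,0,0],-7],[[0,0,0],-14],[[0,0,0],-21],[[0,0,0],-28],[[0,0,0],-35]]' >/dev/null
python3 -m inch '[[[0,0,0],-7],[[0,0,0],-14],[[0,0,0],-21],[[0,0,0],-28],[[0,0,0],-35]]' >/dev/null
python3 -m inch '[[[0,0,0],-7],[[0,0,0],-14],[[0,0,0],-21],[[0,0,0],-28],[[0,0,0],-35]]' >/dev/null
python3 -m inch '[[[0,0,0],-7],[[0,0,0],-14],[[0,0,0],-21],[[0,0,0],-28],[[0,0,0],-35]]' >/dev/null
python3 -m inch '[[[0,0,0],-7],[[0,0,0],-14],[[0,0,0],-21],[[0,0,0],-28],[[0,0,0],-35]]' >/dev/null
python3 -m inch '[[[0,0,0],-7],[[0,0,0],-14],[[0,0,0],-21],[[0,0,0],-28],[[0,0,0],-35]]' >/dev/null
python3 -m inch '[[[0,0,0],-7],[[0,0,0],-14],[[0,0,0],-21],[[0,0,0],-28],[[0,0,0],-35]]'
python3 -c "from h import *; go(.546,.1345,.17,-7.5); s=env.get_state(); print(s['joint_pos'].round(3))"
```

```text
clock: 10.2
tcp_pos: [0.5441, 0.0538, 0.1787]
orientation: [-0.019, 0.996, -0.092, -0.0]
wrist_force: [0.4, 0.8, -1.8]
finger_gap: 0.0313
shift [-0.0128 -0.0793  0.0118] spin -3.02 tilt 2.23 t 10.2 tcp [0.5441 0.0538 0.1787] F [ 0.41  0.84 -1.81] gap 0.0313
[-0.07   0.276 -0.135  1.159  0.039 -3.028]
```

```bash
python3 -m inch '[[[0,0,0],-6],[[0,0,0],-9],[[0,0,0],-9]]'
python3 -c "from h import *; go(.546,.1345,.17,-7.5); s=env.get_state(); print(s['joint_pos'].round(3))"
```

```text
clock: 10.45
tcp_pos: [0.5448, 0.0656, 0.1787]
orientation: [-0.015, 1.0, -0.022, 0.001]
wrist_force: [1.0, 1.0, -1.7]
finger_gap: 0.0313
shift [-0.0019 -0.0686  0.0108] spin 4.99 tilt 1.73 t 10.45 tcp [0.5448 0.0656 0.1787] F [ 1.04  0.99 -1.73] gap 0.0313
[-0.043  0.279 -0.131  1.159  0.03  -3.141]
```

```bash
python3 -m inch '[[[0,0,0],-5],[[0,0,0],-5]]'
python3 -c "from h import *; go(.546,.1345,.17,-7.5); s=env.get_state(); print(s['joint_pos'].round(3))"
```

```text
clock: 10.62
tcp_pos: [0.5447, 0.0902, 0.1787]
orientation: [-0.006, 1.0, 0.005, 0.002]
wrist_force: [1.1, 0.5, -1.8]
finger_gap: 0.0312
shift [ 0.0017 -0.0442  0.0093] spin 8.1 tilt 0.78 t 10.62 tcp [0.5447 0.0902 0.1787] F [ 1.11  0.51 -1.83] gap 0.0312
[ 0.012  0.285 -0.123  1.159  0.013 -3.14 ]
```

```bash
python3 -m inch '[[[0,0,0],-3.8],[[0,0,0],-3.8]]'
python3 -c "from h import *; go(.546,.1345,.17,-7.5); s=env.get_state(); print(s['joint_pos'].round(3))"
```

```text
clock: 10.78
tcp_pos: [0.5437, 0.109, 0.1788]
orientation: [0.0, 1.0, 0.026, 0.002]
wrist_force: [-0.1, -1.4, -2.1]
finger_gap: 0.0312
shift [ 0.0036 -0.0253  0.0088] spin 10.49 tilt 0.29 t 10.78 tcp [0.5437 0.109  0.1788] F [-0.06 -1.38 -2.12] gap 0.0312
[ 0.053  0.29  -0.116  1.16  -0.    -3.14 ]
```

```bash
python3 -m inch '[[[0.004,-0.025,0],5],[[0.004,-0.025,0],10.5],[[0.004,-0.025,0],10.5],[[0.004,-0.025,0],10.5]]'
python3 -c "from h import *; go(.5468,.1348,.17,-7.5)"
```

```text
clock: 11.12
tcp_pos: [0.5464, 0.1335, 0.1786]
orientation: [-0.0, 0.998, -0.065, 0.002]
wrist_force: [-0.0, 0.1, -1.4]
finger_gap: 0.031
shift [ 0.0002 -0.0013  0.0086] spin 0.08 tilt 0.27 t 11.12 tcp [0.5464 0.1335 0.1786] F [-0.04  0.13 -1.37] gap 0.031
```

```bash
python3 -m inch '[[[0,-0.001,0.012],0],[[0,-0.001,0.024],0],[[0,-0.001,0.034],0],[[0,-0.001,0.034],0],[[0,-0.001,0.034],0]]'
python3 - <<'E'
from h import *
go(.5468,.1348,.14,-7.5)
c=cam("side"); P=cloud(c); np.savez("pics/s3.npz",P=P)
m=(P[...,2]>.075)&(P[...,2]<.12)&(abs(P[...,0]-.546)<.05)&(abs(P[...,1]-.135)<.05); q=P[m]
# cartridge silhouette edges per height band
for lo in np.arange(.066,.125,.006):
    b=P[(P[...,2]>lo)&(P[...,2]<lo+.006)&(abs(P[...,0]-.546)<.05)&(abs(P[...,1]-.135)<.05)]
    if len(b)>3: print(lo.round(3),len(b),b[:,0].min().round(4),b[:,0].max().round(4),b[:,1].min().round(4),np.percentile(b[:,1],20).round(4))
cv2.imwrite("pics/s3.png",cv2.resize(c["image"][140:240,190:290,::-1],None,fx=6,fy=6,interpolation=cv2.INTER_CUBIC))
E
```

```text
clock: 11.53
tcp_pos: [0.5462, 0.1338, 0.144]
orientation: [0.0, 0.998, -0.065, 0.001]
wrist_force: [-0.2, 0.3, -2.8]
finger_gap: 0.0312
shift [ 0.0005 -0.0011  0.004 ] spin 0.08 tilt 0.17 t 11.53 tcp [0.5462 0.1338 0.144 ] F [-0.18  0.27 -2.79] gap 0.0312
0.066 91 0.5149 0.5789 0.098 0.105
0.078 30 0.5284 0.5609 0.112 0.118
0.084 25 0.526 0.5609 0.1113 0.1126
0.09 46 0.5263 0.5612 0.1109 0.114
0.096 34 0.5262 0.5614 0.1083 0.1136
0.102 37 0.5268 0.5611 0.1112 0.115
0.108 40 0.5271 0.5592 0.1105 0.1172
0.114 35 0.5261 0.5595 0.1098 0.1156
0.12 37 0.5256 0.5593 0.1101 0.1152
```

View pics/s3.png

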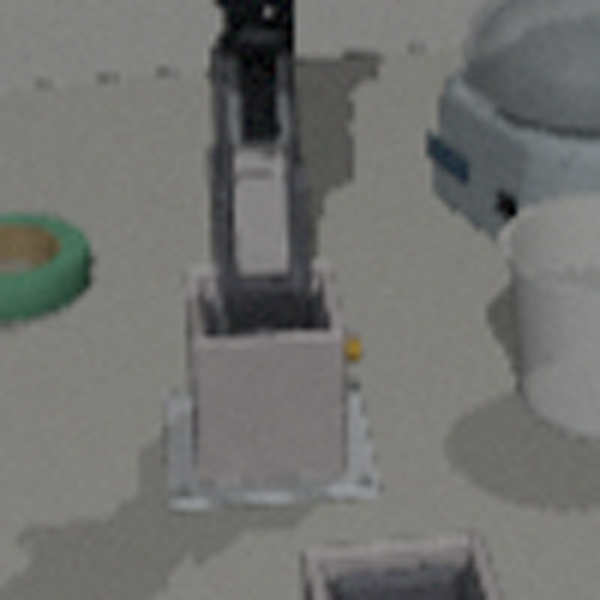

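The cartridge hangs upright over dock_b's mouth, with the plug at about (265,270) and the mouth centre at (265,300). The face edges put its centre at (0.546, 0.133), and the dock centre is (0.5466, 0.135). I'll shift +y by 1 mm and feel my way down.

```bash
python3 -m inch '[[[0,-0.0013,0.005],0],[[0,-0.0013,0.010],0],[[0,-0.0013,0.015],0],[[0,-0.0013,0.019],0]]'
python3 -c "from h import *; go(.5468,.1348,.12,-7.5)"
python3 -m inch '[[[0,0,0.003],0],[[0,0,0.006],0]]'
python3 -c "from h import *; go(.5468,.1348,.11,-7.5)"
```

```text
clock: 11.92
tcp_pos: [0.5469, 0.1353, 0.1252]
orientation: [0.0, 0.998, -0.065, 0.002]
wrist_force: [-0.6, -0.1, -0.7]
finger_gap: 0.0311
shift [-0.      0.0005  0.0052] spin 0.09 tilt 0.24 t 11.92 tcp [0.5469 0.1353 0.1252] F [-0.59 -0.11 -0.74] gap 0.0311
clock: 12.08
tcp_pos: [0.5467, 0.1353, 0.1186]
orientation: [0.0, 0.998, -0.065, 0.002]
wrist_force: [0.4, 0.2, -1.4]
finger_gap: 0.0315
shift [0.0002 0.0005 0.0086] spin 0.1 tilt 0.21 t 12.08 tcp [0.5467 0.1353 0.1186] F [ 0.42  0.2  -1.38] gap 0.0315
```

```bash
python3 -m inch '[[[0,0,0.003],0],[[0,0,0.006],0],[[0,0,0.009],0]]'
python3 -c "from h import *; go(.5468,.1348,.11,-7.5)"
python3 -m inch '[[[0,0,0.003],0],[[0,0,0.006],0],[[0,0,0.009],0]]'
python3 -c "from h import *; go(.5468,.1348,.10,-7.5)"
```

```text
clock: 12.33
tcp_pos: [0.5467, 0.1353, 0.1093]
orientation: [0.0, 0.998, -0.064, 0.002]
wrist_force: [0.1, -0.7, -2.1]
finger_gap: 0.0316
shift [ 0.0002  0.0005 -0.0007] spin 0.11 tilt 0.21 t 12.33 tcp [0.5467 0.1353 0.1093] F [ 0.15 -0.73 -2.13] gap 0.0316
clock: 12.58
tcp_pos: [0.5467, 0.1353, 0.1]
orientation: [0.0, 0.998, -0.064, 0.002]
wrist_force: [-0.4, -0.1, -1.7]
finger_gap: 0.0313
shift [0.0002 0.0005 0.    ] spin 0.11 tilt 0.21 t 12.58 tcp [0.5467 0.1353 0.1   ] F [-0.4  -0.06 -1.71] gap 0.0313
```

```bash
python3 -m inch '[[[0,0,0.003],0],[[0,0,0.006],0],[[0,0,0.009],0]]'
python3 -c "from h import *; go(.5468,.1348,.09,-7.5)"
python3 -m inch '[[[0,0,0.001],0],[[0,0,0.002],0],[[0,0,0.003],0],[[0,0,0.003],0]]'
python3 -c "from h import *; go(.5468,.1348,.085,-7.5)"
```

```text
clock: 12.83
tcp_pos: [0.5468, 0.1353, 0.0907]
orientation: [0.0, 0.998, -0.065, 0.002]
wrist_force: [-0.0, 0.2, -1.4]
finger_gap: 0.0313
shift [0.0001 0.0005 0.0007] spin 0.1 tilt 0.21 t 12.83 tcp [0.5468 0.1353 0.0907] F [-0.03  0.21 -1.38] gap 0.0313
clock: 13.17
tcp_pos: [0.5468, 0.1353, 0.0879]
orientation: [0.0, 0.998, -0.064, 0.002]
wrist_force: [0.3, -0.2, 1.3]
finger_gap: 0.0311
shift [0.0001 0.0005 0.0029] spin 0.1 tilt 0.22 t 13.17 tcp [0.5468 0.1353 0.0879] F [ 0.33 -0.15  1.32] gap 0.0311
```

```bash
python3 -m inch '[[[0,0,0.001],0],[[0,0,0.002],0],[[0,0,0.003],0],[[0,0,0.003],0]]'
python3 -c "from h import *; go(.5468,.1348,.085,-7.5)"
python3 -m inch '[[[0,0,0.0008],0],[[0,0,0.0015],0],[[0,0,0.0015],0]]'
python3 -c "from h import *; go(.5468,.1348,.085,-7.5)"
```

```text
clock: 13.5
tcp_pos: [0.547, 0.1354, 0.0852]
orientation: [0.0, 0.998, -0.064, 0.002]
wrist_force: [-1.9, -0.7, 3.6]
finger_gap: 0.0314
shift [-0.0001  0.0006  0.0002] spin 0.11 tilt 0.25 t 13.5 tcp [0.547  0.1354 0.0852] F [-1.89 -0.71  3.65] gap 0.0314
clock: 13.75
tcp_pos: [0.5471, 0.1354, 0.0841]
orientation: [0.0, 0.998, -0.064, 0.002]
wrist_force: [-2.2, -0.6, 6.2]
finger_gap: 0.0311
shift [-0.0002  0.0006 -0.0009] spin 0.11 tilt 0.28 t 13.75 tcp [0.5471 0.1354 0.0841] F [-2.21 -0.61  6.2 ] gap 0.0311
```

```bash
python3 -m inch '[[[0,0,0.0008],0],[[0,0,0.0016],0],[[0,0,0.0016],0]]'
python3 -c "from h import *; go(.5468,.1348,.085,-7.5)"
```

```text
clock: 14.0
tcp_pos: [0.5472, 0.1354, 0.0831]
orientation: [0.0, 0.998, -0.064, 0.003]
wrist_force: [-3.5, -0.3, 8.4]
finger_gap: 0.031
shift [-0.0003  0.0006 -0.0019] spin 0.11 tilt 0.31 t 14.0 tcp [0.5472 0.1354 0.0831] F [-3.47 -0.26  8.41] gap 0.031
```

```bash
python3 -m inch '[[[-0.0005,0,0.0004],0],[[-0.0005,0,0.0008],0]]' 0.6
python3 -c "from h import *; go(.5468,.1348,.085,-7.5)"
python3 -m inch '[[[0,0,0.001],0],[[0,0,0.0015],0],[[0,0,0.0015],0]]' 0.5
python3 -c "from h import *; go(.5468,.1348,.085,-7.5)"
```

```text
clock: 14.17
tcp_pos: [0.547, 0.1354, 0.083]
orientation: [0.0, 0.998, -0.064, 0.003]
wrist_force: [-3.1, -0.6, 4.8]
finger_gap: 0.0341
shift [-0.0001  0.0007 -0.002 ] spin 0.11 tilt 0.37 t 14.17 tcp [0.547  0.1354 0.083 ] F [-3.09 -0.58  4.77] gap 0.0341
clock: 14.42
tcp_pos: [0.5476, 0.1359, 0.0817]
orientation: [-0.0, 0.998, -0.064, 0.004]
wrist_force: [0.3, 2.0, 2.5]
finger_gap: 0.0426
shift [-0.0006  0.0011 -0.0033] spin 0.13 tilt 0.44 t 14.42 tcp [0.5476 0.1359 0.0817] F [0.27 2.   2.52] gap 0.0426
```

```bash
python3 -m inch '[[[0,0,0.001],0],[[0,0,0.001],0],[[0,0,0.001],0],[[0,0,0.001],0]]' 0.3
python3 -c "from h import *; go(.5468,.1348,.085,-7.5)"
python3 -m inch '[[[0,0,0],0],[[0,0,0],0],[[0,0,0],0],[[0,0,-0.01],0],[[0,0,-0.03],0]]' 0
python3 -m inch '[[[0,0,-0.03],0],[[0,0,-0.06],0],[[0,0,-0.08],0],[[0,0,-0.08],0]]'
python3 - <<'E'
from h import *
go(.5468,.1348,.085,-7.5)
c=cam("side"); P=cloud(c)
b=P[(P[...,2]>.10)&(P[...,2]<.135)&(abs(P[...,0]-.546)<.03)&(abs(P[...,1]-.135)<.035)]
print(len(b),np.percentile(b[:,2],[50,80,90,95,99]).round(4),b[:,0].min(),b[:,0].max(),b[:,1].min(),b[:,1].max())
cv2.imwrite("pics/s4.png",cv2.resize(c["image"][150:235,200:280,::-1],None,fx=7,fy=7,interpolation=cv2.INTER_CUBIC))
E
```

```text
clock: 14.75
tcp_pos: [0.5473, 0.1357, 0.0803]
orientation: [-0.0, 0.998, -0.064, 0.003]
wrist_force: [-0.9, -0.6, 0.5]
finger_gap: 0.0596
shift [-0.0004  0.0009 -0.0047] spin 0.12 tilt 0.39 t 14.75 tcp [0.5473 0.1357 0.0803] F [-0.9  -0.59  0.5 ] gap 0.0596
clock: 15.17
tcp_pos: [0.5452, 0.1354, 0.1087]
orientation: [0.0, 0.998, -0.064, 0.001]
wrist_force: [0.1, 0.0, -0.3]
finger_gap: 0.0852
clock: 15.5
tcp_pos: [0.5478, 0.1358, 0.1947]
orientation: [-0.001, 0.998, -0.064, 0.005]
wrist_force: [0.7, -0.4, 0.8]
finger_gap: 0.0854
shift [-0.0021  0.0013  0.1097] spin 0.12 tilt 0.63 t 15.5 tcp [0.5478 0.1358 0.1947] F [ 0.7  -0.39  0.82] gap 0.0854
161 [0.1142 0.1174 0.1183 0.1194 0.1202] 0.5308379994551419 0.5606189352741934 0.11197309988982473 0.1570438870003524
```

View pics/s4.png

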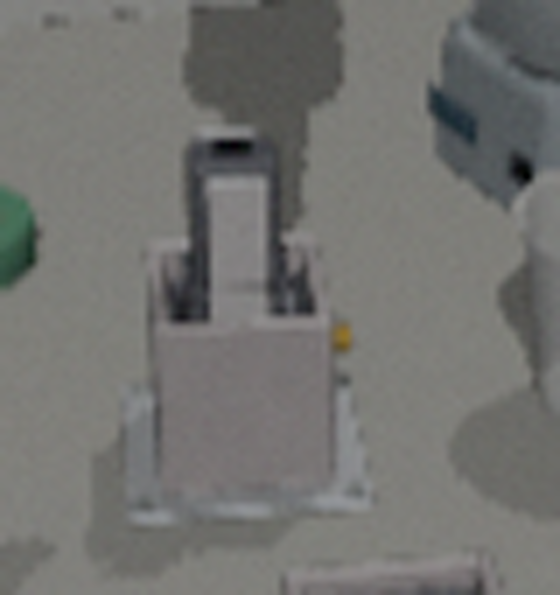

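It stands upright, with the paddle at (238,250) and the top at (235,145) in the crop. The top measures about 118 mm and the paddles look slightly in, so it may not be quite home. I'll shut the fingers and press on the flat top.

```bash
python3 -m inch '[[[0,0.001,0],0],[[0,0.001,0],0],[[0,0.001,0],0],[[0,0.001,0],0],[[0,0.001,0],0]]' 1 20
python3 -m inch '[[[0,0,0.02],0],[[0,0,0.04],0],[[0,0,0.055],0],[[0,0,0.062],0],[[0,0,0.062],0]]'
python3 -c "from h import *; go(.5468,.1348,.119,-7.5)"
```

```text
clock: 15.97
tcp_pos: [0.5463, 0.1346, 0.1913]
orientation: [-0.0, 0.998, -0.064, 0.003]
wrist_force: [0.7, 0.3, 0.2]
finger_gap: 0.0258
clock: 16.38
tcp_pos: [0.545, 0.1345, 0.1271]
orientation: [0.0, 0.998, -0.064, 0.001]
wrist_force: [-1.1, -0.8, 0.0]
finger_gap: -0.0
shift [ 0.0017 -0.0006  0.0081] spin 0.11 tilt 0.11 t 16.38 tcp [0.545  0.1345 0.1271] F [-1.06 -0.76  0.04] gap -0.0
```

```bash
python3 -m inch '[[[0.0015,0,0.002],0],[[0.0015,0,0.004],0],[[0.0015,0,0.006],0],[[0.0015,0,0.006],0]]'
python3 -c "from h import *; go(.5468,.1348,.119,-7.5)"
python3 -m inch '[[[0,0,0.001],0],[[0,0,0.002],0],[[0,0,0.002],0]]'
python3 -c "from h import *; go(.5468,.1348,.117,-7.5)"
```

```text
clock: 16.72
tcp_pos: [0.5468, 0.1343, 0.1214]
orientation: [0.0, 0.998, -0.064, 0.001]
wrist_force: [-0.2, 0.3, -0.4]
finger_gap: 0.0002
shift [-0.0001 -0.0005  0.0024] spin 0.11 tilt 0.15 t 16.72 tcp [0.5468 0.1343 0.1214] F [-0.18  0.31 -0.39] gap 0.0002
clock: 16.97
tcp_pos: [0.5469, 0.1343, 0.1195]
orientation: [0.0, 0.998, -0.064, 0.001]
wrist_force: [0.5, -0.4, -0.4]
finger_gap: -0.0
shift [-0.0002 -0.0005  0.0025] spin 0.11 tilt 0.17 t 16.97 tcp [0.5469 0.1343 0.1195] F [ 0.48 -0.39 -0.44] gap -0.0
```

```bash
python3 -m inch '[[[0,0,0.001],0],[[0,0,0.002],0],[[0,0,0.002],0]]'
python3 -c "from h import *; go(.5468,.1348,.117,-7.5)"
python3 -m inch '[[[0,0,0.001],0],[[0,0,0.0015],0],[[0,0,0.0015],0]]'
python3 -c "from h import *; go(.5468,.1348,.117,-7.5)"
```

```text
clock: 17.22
tcp_pos: [0.5471, 0.1343, 0.1176]
orientation: [0.0, 0.998, -0.064, 0.002]
wrist_force: [0.4, 1.2, -0.2]
finger_gap: 0.0
shift [-0.0004 -0.0004  0.0006] spin 0.11 tilt 0.19 t 17.22 tcp [0.5471 0.1343 0.1176] F [ 0.41  1.21 -0.19] gap 0.0
clock: 17.47
tcp_pos: [0.5477, 0.1345, 0.1171]
orientation: [-0.0, 0.998, -0.064, 0.003]
wrist_force: [-1.3, -0.8, 6.3]
finger_gap: 0.0
shift [-0.0009 -0.0002  0.0001] spin 0.12 tilt 0.29 t 17.47 tcp [0.5477 0.1345 0.1171] F [-1.28 -0.84  6.34] gap 0.0
```

```bash
python3 -m inch '[[[-0.0005,0,0.001],0],[[-0.0005,0,0.0015],0],[[-0.0005,0,0.0015],0]]'
python3 -c "from h import *; go(.5468,.1348,.117,-7.5)"
python3 -m inch '[[[-0.0005,0,0.001],0],[[-0.0005,0,0.0015],0],[[-0.0005,0,0.0015],0]]'
python3 -c "from h import *; go(.5468,.1348,.117,-7.5)"
```

```text
clock: 17.72
tcp_pos: [0.5479, 0.1346, 0.1168]
orientation: [-0.0, 0.998, -0.064, 0.004]
wrist_force: [-0.6, 0.4, 6.7]
finger_gap: -0.0002
shift [-0.0011 -0.0001 -0.0002] spin 0.12 tilt 0.41 t 17.72 tcp [0.5479 0.1346 0.1168] F [-0.62  0.35  6.67] gap -0.0002
clock: 17.97
tcp_pos: [0.5482, 0.1347, 0.1166]
orientation: [-0.0, 0.998, -0.064, 0.005]
wrist_force: [-1.5, 1.0, 7.0]
finger_gap: 0.0003
shift [-0.0014  0.0001 -0.0004] spin 0.12 tilt 0.54 t 17.97 tcp [0.5482 0.1347 0.1166] F [-1.5   0.97  6.97] gap 0.0003
```

```bash
python3 -m inch '[[[-0.0015,0,0.002],0],[[-0.0015,0,0.0028],0],[[-0.0015,0,0.0028],0],[[-0.0015,0,0.0028],0]]'
python3 -c "from h import *; go(.5468,.1348,.117,-7.5)"
```

```text
clock: 18.3
tcp_pos: [0.5474, 0.1348, 0.115]
orientation: [-0.0, 0.998, -0.064, 0.006]
wrist_force: [-0.9, -1.3, 7.1]
finger_gap: -0.0003
shift [-0.0006  0.     -0.002 ] spin 0.11 tilt 0.66 t 18.3 tcp [0.5474 0.1348 0.115 ] F [-0.92 -1.3   7.1 ] gap -0.0003
```

```bash
python3 -m inch '[[[-0.0006,0,0.001],0],[[-0.0006,0,0.002],0],[[-0.0006,0,0.0025],0],[[-0.0006,0,0.0025],0]]'
python3 -c "from h import *; go(.5468,.1348,.117,-7.5)"
```

```text
clock: 18.63
tcp_pos: [0.5477, 0.1348, 0.1139]
orientation: [-0.0, 0.998, -0.064, 0.007]
wrist_force: [-1.1, -1.1, 8.2]
finger_gap: -0.0001
shift [-0.0008  0.0001 -0.0032] spin 0.11 tilt 0.79 t 18.63 tcp [0.5477 0.1348 0.1139] F [-1.07 -1.06  8.15] gap -0.0001
```

```bash
python3 -m inch '[[[0,0,0.001],0],[[0,0,0.002],0],[[0,0,0.0025],0],[[0,0,0.0025],0]]'
python3 -c "from h import *; go(.5468,.1348,.117,-7.5)"
```

```text
clock: 18.97
tcp_pos: [0.5488, 0.1348, 0.1134]
orientation: [-0.001, 0.998, -0.064, 0.009]
wrist_force: [-2.7, -0.8, 10.6]
finger_gap: -0.0
shift [-0.0019  0.0002 -0.0036] spin 0.11 tilt 0.98 t 18.97 tcp [0.5488 0.1348 0.1134] F [-2.67 -0.85 10.61] gap -0.0
```

It has bottomed out: 10.6 N at z 0.1134, with the rise in force slowing the travel. That's near the hard stop. Backing off and checking.

```bash
python3 -m inch '[[[0,0,-0.003],0],[[0,0,-0.01],0],[[0,0,-0.03],0],[[0,0,-0.06],0],[[0,0,-0.09],0]]'
python3 -m inch '[[[-0.04,0.03,-0.03],0],[[-0.08,0.06,-0.03],0],[[-0.11,0.1,-0.03],0],[[-0.13,0.13,-0.03],0],[[-0.14,0.16,-0.03],0]]'
python3 - <<'E'
from h import *
go(.5468,.1348,.125,-7.5)
for n in("side","top"):
    c=cam(n); P=cloud(c)
    b=P[(P[...,2]>.104)&(P[...,2]<.135)&(abs(P[...,0]-.546)<.03)&(abs(P[...,1]-.135)<.035)]
    r=cv2.minAreaRect((b[:,:2]*1000).astype(np.float32)); print(n,len(b),np.round(r[0],1),np.round(r[1],1),round(r[2],1),np.percentile(b[:,2],[50,80,90,95,99]).round(4))
    im=c["image"][:,:,::-1]; cr=im[150:235,205:280] if n=="side" else im[160:230,215:300]
    cv2.imwrite("pics/%s5.png"%n,cv2.resize(cr,None,fx=6,fy=6,interpolation=cv2.INTER_CUBIC))
a,b=cv2.imread("pics/side5.png"),cv2.imread("pics/top5.png"); o=np.zeros((520,970,3),np.uint8); o[:510,:450]=a; o[:420,460:970]=b; cv2.imwrite("pics/both5.png",cv2.resize(o,(800,429)))
E
```

```text
clock: 19.38
tcp_pos: [0.5462, 0.1347, 0.2035]
orientation: [-0.0, 0.998, -0.064, 0.007]
wrist_force: [1.7, 0.3, -0.3]
finger_gap: -0.0
clock: 19.8
tcp_pos: [0.3942, 0.0194, 0.2315]
orientation: [0.006, 0.997, -0.073, 0.006]
wrist_force: [0.1, 0.3, -0.7]
finger_gap: -0.0003
shift [ 0.1326 -0.1376  0.1069] spin -0.92 tilt 0.99 t 19.8 tcp [0.3942 0.0194 0.2315] F [ 0.11  0.3  -0.66] gap -0.0003
side 141 [546.6 134.9] [49.8 29.2] 85.7 [0.1134 0.1158 0.1164 0.1176 0.1182]
top 196 [544.2 133.4] [30.1 47.4] 0.2 [0.1155 0.1176 0.1185 0.119  0.1206]
```

View pics/both5.png

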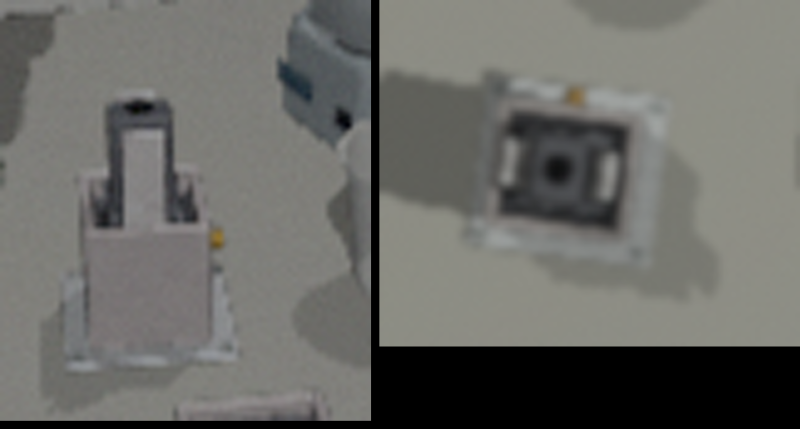

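The crops show the cartridge upright and centred in dock_b, its hole at (558,168) in the top crop. Both paddles stand out evenly, at (510,160) and (608,175). They measure 47.4 mm (top) and 49.8 mm (side) across, against 48 mm at rest. By the side camera, the top sits about 2 mm lower than before the press, which fits the latched height. Handing in.

```bash
python3 -c "
from h import *
print(env.hand_in()); print(env.get_state()['clock'])"
```

```text
the job is handed in; nothing more can be done
None
the job is handed in; nothing more can be done
```

I pinched the cartridge free of dock_a, moved it to dock_b, pressed it home, withdrew the arm clear and handed the job in at about 20 s. The hand-in gives no verdict, and I couldn't read the tabs directly, so the latch is judged from the cameras and the wrist force.

**Final checks:**
- **Position:** the cartridge stands upright in dock_b, within about 1.5 mm of the dock's measured centre.
- **Tabs:** they measure 47.4 mm (top camera) and 49.8 mm (side camera) across, against 48 mm at rest, and stand out evenly on both sides.
- **Height:** its top is about 116–118 mm above the bench. I expected about 116 mm from where the plunger reached its stop.
- **Forces:** the highest wrist force I read was about 11 N. The beaker, timer and tape roll were never approached, but I didn't measure them again at the end.

**What went wrong or disagreed:**
- **Wrist limit:** the last joint ran to its limit on the way to dock_b and tilted the tool by 2.4°. I turned the wrist back and straightened it to about 0.3° before inserting.
- **First release:** opening the fingers left the cartridge 1–2 mm too high, with the tabs apparently partly in. I pressed its top down with the shut fingers to about 10.6 N, after which it sat about 2 mm lower.
- **Gripper reading:** the finger opening read 31–34 mm while pinching, below the 38 mm expected. I relied on the force and the pictures instead.
- **Angle:** the last camera fits of the cartridge's direction differed by about 4–5° (85.7° from the side camera, 90.2° from the top). Dock_b measured 82.5°, so the top fit alone would put it just outside the 0.12 rad limit. I trusted the dock's throat to align it.

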